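# Pack the toiletry tray with the small things

## Robot

A 6-joint arm with a two-finger parallel gripper is mounted at the origin on the work surface. World frame = base frame: x ahead of the robot, y to its left, z up, the work surface at z = 0. Lengths are in m, angles in rad, forces in N, time in s.
With the tool pointing down it reaches from about 0.2 to 0.875 m from the base axis. Payload 3.4 kg.
Tool frame: the origin (TCP) lies midway between the tips of the shut fingers; the grasp point (between the pads) lies 19 mm behind it; y points along the fingers, z is the direction in which the jaws open and shut, and the axes are right-handed (so a half turn about y gives the same grasp; the last joint's range is limited). The gripper opens to 94 mm and grips with 3 to 60 N. Pads are 16 mm wide; open, the fingers measure 119 mm over their backs; the gripper's body (75 mm by 177 mm) begins 78 mm behind the grasp point.
Start: joints at [-1.437, 0.276, 1.505, -0, 1.361, -0.121], TCP at [0.145, -0.556, 0.205] pointing down, gripper open.
Joint ranges: [-2.89, 2.89], [-0.75, 2.08], [0.22, 2.7], [-1.18, 4.32], [0.11, 2.71], [-2.7, 2.7]. Speed limits (rad/s): [2.57, 2.57, 3.14, 3.14, 3.14, 3.14].

## Interface

Orientations are given as a 3x3 rotation matrix whose columns are the frame's x, y, z axes.
In Python, from rig import ctrl, vision, ticket gives the robot as it stands.
- The arm moves only by the shell command python3 -m inch 'ROWS'. ROWS is a JSON object of lists of equal length, an entry for each row: "slide": the shift along the world's x, y, z in cm, a list of three; "turn": the turn, a rotation vector about the world's x, y, z in degrees, a list of three; "claw": the closure, from 0 (fully open) to 1 (shut). A call has 1 to 8 rows; each row is the pose to reach, as a shift and turn from the pose commanded when the call began; what a row does not reach only later rows make up. A row lasts 1/10 s, in which the tool goes at most 50 mm and 8.59 degrees, less where a joint would pass 70% of its speed; a pose out of reach is approached as far as the arm can. A call with a gripper value outside its range is refused whole. The fingers move at their own pace and stop on an object; the grip force is fixed at half the most. Time passes only in rows, so rows that repeat a pose let the fingers close. It gives the time, the measured TCP pose, the force and the opening at its end, in the units of the state.
- ctrl.get_state(): the state, without advancing time (a new reading comes with each control period).
- vision.snapshot(name): name is "side" or "top" or "wrist"; returns the picture (400x640x3 uint8, red, green, blue); there is no depth.
- vision.camera_params(name): a dict with "intrinsics" (3x3 intrinsics, pixels), "camera_from_world" (4x4, takes a point from world to camera coordinates); the wrist camera has in their place "T_tool_cam" (4x4, takes a point from camera to tool coordinates, whose origin is the TCP and whose axes are the tool frame's). Camera axes: x right, y up, looking along -z (the intrinsics and any distortion apply to the point x, -y, -z); pixel columns grow to the right and rows downward; lengths in m; the calibration is good to about 2 mm. A picture is of the moment at which its call begins: read the wrist's pose just before it. camera_params takes no time and is no camera call.
- ticket.hand_in(): hands the job in, once; it reports no verdict.
The state is a dict: "time": time; "joints": joint angles; "joint_velocities": joint speeds; "joint_torque": joint torques, N m; "tool_pos": TCP position; "tcp_rot": TCP orientation; "contact_force": force on the tool from outside, world axes, zero at the start; "wrist_torque": the same for the moment, N m; "width": finger opening in m.
Only numpy, scipy, OpenCV 4.12 (cv2) and the standard library are available. Lean on these libraries where they do the work, as an engineer would, in place of code of your own. Each camera call takes 0.05 s, during which the arm holds its last target. There are 200 camera calls.

## Task

Pack the grey divided tray for the shared bathroom with the four small things: lay the oblong black soap case flat in the big compartment with the short bamboo comb lying flat on top of it, and stand the small pump bottle in the wide pocket and the small deodorant can in the narrow pocket, keeping both upright on the way. The big pump bottle, the tall can, the round black case, the comb with the handle and the trinket bowl stay standing or lying where they are on the shelf.

Things in the scene. Friction and masses are not known exactly. Their poses are not given: they have to be found in the camera images.
- tray: Grey plastic tray, fixed, open on top, 206 (x) x 134 (y) x 34 mm, walls and floor 4 mm; a carrying loop 25 mm out on each short end. Origin: centre of underside. Three parts, inner floor at z = 4 mm: big compartment 130 (x) x 126 (y), centre (-34, 0) mm; wide pocket 64 x 72, centre (67, 27); narrow pocket 64 x 50, centre (67, -38). At the left or right end of the shelf, the bowl at the other.
- soap_case: Small oblong black silicone soap case, lying flat: 90 (x) by 54 (y) by 24 (z) mm, with a flat top. Belongs in the tray. Underside centre is the origin; z up. About 0.11 kg.
- short_comb: Short bamboo comb without a handle, lying flat: 110 (x) by 30 (y) by 9 (z) mm. Belongs in the tray. Underside centre is the origin; z up. About 0.03 kg.
- small_pump: The smaller of the two frosted pump dispenser bottles, standing: round body of 48 mm diameter up to 57 mm height, then shoulder, collar and pump head; 92 mm high in all, the short spout points along +x and stays within the body's outline. Belongs in the tray. Underside centre is the origin; z up. About 0.12 kg.
- small_can: The smaller of the two aluminium spray canisters (deodorant), standing: 34 mm diameter up to 68 mm height, then a narrower cap of 26 mm diameter; 95 mm high in all. Belongs in the tray. Underside centre is the origin; z up. About 0.09 kg.
- big_pump: Look-alike, stays: full-size frosted pump bottle, 66 mm diameter, 185 mm high, spout 40 mm out along +x at the top. Loose, standing among the others. Underside centre is the origin; z up. 
- tall_can: Look-alike, stays: tall aluminium spray canister, 50 mm diameter, 155 mm high. Loose, standing. Underside centre is the origin; z up. 
- round_case: Look-alike, stays: round black silicone case, 60 mm diameter, 26 mm high. Loose, lying flat. Underside centre is the origin; z up. 
- long_comb: Look-alike, stays: long bamboo comb with a handle, lying flat, 190 (x) by 38 (y) by 10 (z) mm, handle to -x. Loose. Underside centre is the origin; z up. 
- bowl: Round white ceramic trinket bowl with rings in it, stays: 110 mm diameter at the rim, 42 mm high. Loose. Underside centre is the origin; z up. 

How it is judged:
By the outcome, as a careful person would: the job done as asked, in the order asked, and still so for the second after the job is handed in, with the robot touching nothing.
It also fails if it takes over 120 s, if anything falls off the work surface, if the arm or the gripper's body presses on something with over 40 N, if the wrist force passes 120 N, or if a joint passes its speed limit or range.

## Working session

There is one attempt and no reset: what is moved stays moved. The work goes in short steps, Python scripts to look and compute and a shell command to move; the robot and the scene stay as the last step left them, time stands still between calls to the robot, and variables do not carry over. Pictures are saved under pics/ and viewed, about 12 in all and at most 16, crops included, and the job is handed in when it is done.

```bash
ls; mkdir -p pics; python3 - <<'E'
from rig import ctrl, vision
import cv2, numpy as np
np.set_printoptions(precision=4,suppress=True)
s=ctrl.get_state(); print(s)
for n in("top","side"):
    cv2.imwrite(f"pics/{n}0.png",vision.snapshot(n)[:,:,::-1])
for n in("top","side","wrist"): print(n,vision.camera_params(n))
E
```

```text
pics
{'time': 0.0, 'joints': array([-1.437 ,  0.2766,  1.5061,  0.    ,  1.3607, -0.121 ]), 'joint_velocities': array([ 0.0007, -0.0004,  0.0021, -0.001 , -0.0005,  0.0009]), 'joint_torque': array([  0.0024, -40.4584, -23.7227,   0.0706,   0.0345,  -0.0002]), 'tool_pos': array([ 0.1449, -0.5559,  0.2046]), 'tcp_rot': array([[-0.9677, -0.0002,  0.2521],
       [-0.2521,  0.0018, -0.9677],
       [-0.0002, -1.    , -0.0018]]), 'contact_force': array([ 0.9224,  0.059 , -0.5144]), 'wrist_torque': array([ 0.0118, -0.0022, -0.0267]), 'width': 0.09442661267951341}
top {'intrinsics': array([[505.2703,   0.    , 325.0963],
       [  0.    , 505.2703, 197.4869],
       [  0.    ,   0.    ,   1.    ]]), 'camera_from_world': array([[ 0.0049, -0.9999,  0.0096,  0.    ],
       [ 0.9848,  0.0064,  0.1733, -0.5385],
       [-0.1734,  0.0086,  0.9848, -1.0627],
       [ 0.    ,  0.    ,  0.    ,  1.    ]])}
side {'intrinsics': array([[393.1415,   0.    , 318.7398],
       [  0.    , 393.1415, 197.3811],
       [  0.    ,   0.    ,   1.    ]]), 'camera_from_world': array([[ 0.9914, -0.1307, -0.0035, -0.5427],
       [ 0.0981,  0.726 ,  0.6806, -0.0906],
       [-0.0864, -0.6751,  0.7326, -1.1273],
       [ 0.    ,  0.    ,  0.    ,  1.    ]])}
wrist {'intrinsics': array([[313.6173,   0.    , 319.8025],
       [  0.    , 313.6173, 205.1623],
       [  0.    ,   0.    ,   1.    ]]), 'T_tool_cam': array([[ 0.0001, -0.974 , -0.2267, -0.0652],
       [ 0.001 ,  0.2267, -0.974 , -0.1798],
       [ 1.    , -0.0001,  0.001 ,  0.0018],
       [ 0.    ,  0.    ,  0.    ,  1.    ]])}
```

View pics/top0.png

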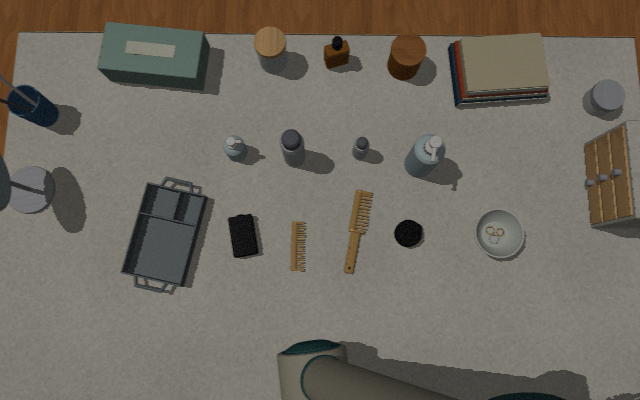

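View pics/side0.png

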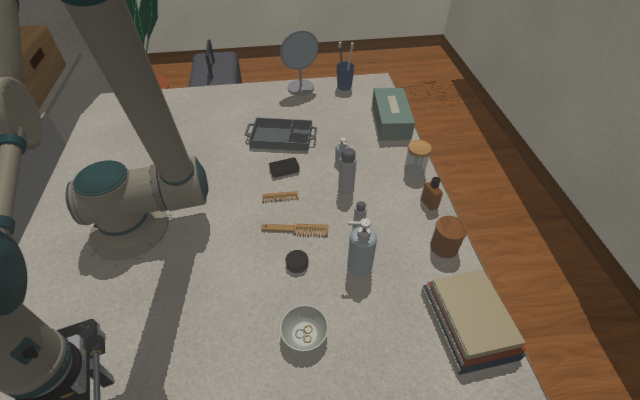

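```bash
python3 - <<'E'
import cv2
a=cv2.imread("pics/top0.png")[120:300,115:395]
cv2.imwrite("pics/c1.png",cv2.resize(a,(784,504),interpolation=cv2.INTER_CUBIC))
E
```

```text
(no output)
```

View pics/c1.png

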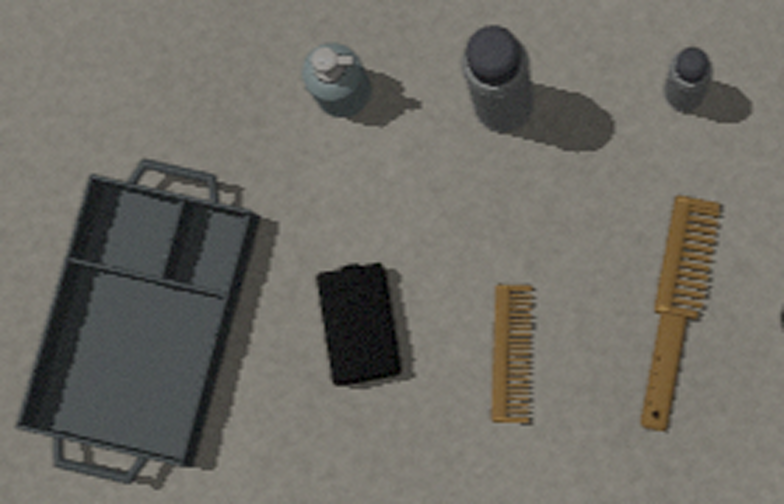

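```bash
cat > h.py <<'E'
import numpy as np
from rig import ctrl, vision
np.set_printoptions(precision=4,suppress=True)
def cam(name):
    p=vision.camera_params(name); K=p["intrinsics"]
    if "camera_from_world" in p: return K,p["camera_from_world"]
    s=ctrl.get_state(); T=np.eye(4); T[:3,:3]=s["tcp_rot"]; T[:3,3]=s["tool_pos"]
    return K,np.linalg.inv(T@p["T_tool_cam"])
def proj(P,name="top",c=None):
    K,C=c or cam(name); q=np.atleast_2d(P)@C[:3,:3].T+C[:3,3]; q=q*[1,-1,-1]
    u=q@K.T; return u[:,:2]/u[:,2:]
def ray(uv,z,name="top",c=None):
    K,C=c or cam(name); uv=np.atleast_2d(uv)
    d=np.c_[uv,np.ones(len(uv))]@np.linalg.inv(K).T*[1,-1,-1]
    d=d@C[:3,:3]; o=-C[:3,:3].T@C[:3,3]
    return o+d*((z-o[2])/d[:,2:])
E
python3 - <<'E'
from h import *
from scipy.optimize import least_squares
f=lambda a:np.array(a)/2.8+[115,120]-0.5+0.5/2.8
for n,z,pts in [("tray",.034,[(92,177),(258,213),(188,466),(18,430)]),("soap",.024,[(317,272),(384,263),(401,373),(335,384)]),("comb",.009,[(494,285),(535,286),(533,424),(491,422)]),("long",.01,[(677,196),(722,203),(668,430),(641,427)])]:
    P=ray(f(pts),z)[:,:2]; e=(P[0]+P[1]-P[2]-P[3])/2; w=(P[0]+P[3]-P[1]-P[2])/2
    print(n,P.mean(0),"L",np.linalg.norm(e),"W",np.linalg.norm(w),"ang deg",np.degrees(np.arctan2(e[1],e[0])))
t=np.linspace(0,6.28,60)
def cyl(c,r,h): return np.concatenate([np.c_[c[0]+r*np.cos(t),c[1]+r*np.sin(t),0*t+z] for z in np.linspace(0,h,3)])
for n,r,h,l,rr,b in [("pump",.024,.055,303,370,117),("can",.017,.066,666,711,111),("tall",.025,.13,464,533,132)]:
    lo=f((l,b));ri=f((rr,b))
    g=lambda c:(lambda q:[q[:,0].min()-lo[0],q[:,0].max()-ri[0],q[:,1].max()-lo[1]])(proj(cyl(c,r,h)))
    s=least_squares(g,[.6,0.]);print(n,s.x,s.fun)
print("pump head z.092",ray(f((325,62)),.09),"can cap",ray(f((692,62)),.095))
E
```

```text
tray [0.4579 0.3541] L 0.2033255900024688 W 0.13536125936388468 ang deg -12.563416656228892
soap [0.4574 0.184 ] L 0.0892990009373504 W 0.05279911939893659 ang deg 10.77385801282097
comb [0.4348 0.0628] L 0.1095313312996049 W 0.03312169503333381 ang deg -0.23204030790392777
long [ 0.4686 -0.0683] L 0.1882218108115176 W 0.02922745457609326 ang deg -11.398544593796363
pump [0.6542 0.2077] [-0.6203  0.6511 -0.0058]
can [ 0.6544 -0.0762] [-0.6272  0.5929 -0.0038]
tall [0.6434 0.0732] [-0.6095  0.6847 -0.0062]
pump head z.092 [[0.651  0.2067 0.09  ]] can cap [[ 0.6517 -0.0746  0.095 ]]
```

```bash
python3 -m inch '{"slide":[[5,10,0],[9,18,0],[13,27,0],[17,36,0],[21,45,0],[25,54,0],[28,63,0],[31.2,74,0]],"turn":[[0,0,0],[0,0,0],[0,0,0],[0,0,0],[0,0,0],[0,0,0],[0,0,-2],[0,0,-3.8]],"claw":[0,0,0,0,0,0,0,0]}'
```

```text
time: 0.9
tool_pos: [0.3111, -0.1907, 0.2054]
tcp_rot: [[-0.983, 0.0, 0.185], [-0.185, 0.0, -0.983], [-0.0, -1.0, 0.0]]
contact_force: [0.1, 0.5, -0.0]
width: 0.0941
```

```bash
python3 -m inch '{"slide":[[14.6,37.5,-5],[14.6,37.5,-5],[14.6,37.5,-5],[14.6,37.5,-5],[14.6,37.5,-5],[14.6,37.5,-5],[14.6,37.5,-5],[14.6,37.5,-5]],"turn":[[0,0,0],[0,0,0],[0,0,0],[0,0,0],[0,0,0],[0,0,0],[0,0,0],[0,0,0]],"claw":[0,0,0,0,0,0,0,0]}'
python3 -m inch '{"slide":[[0,0,0],[0,0,0]],"turn":[[0,0,0],[0,0,0]],"claw":[0,0]}'
python3 - <<'E'
from h import *; import cv2
s=ctrl.get_state();print(s["joints"],s["tool_pos"])
c=cam("wrist");a=vision.snapshot("wrist");np.savez("w1.npz",K=c[0],C=c[1])
cv2.imwrite("pics/w1.png",a[:,:,::-1])
E
```

```text
time: 1.7
tool_pos: [0.4549, 0.1794, 0.1557]
tcp_rot: [[-0.982, -0.0, 0.188], [-0.188, -0.0, -0.982], [0.0, -1.0, 0.0]]
contact_force: [1.1, -2.4, -0.1]
width: 0.0942
time: 1.9
tool_pos: [0.4542, 0.1779, 0.1553]
tcp_rot: [[-0.982, -0.002, 0.19], [-0.19, -0.001, -0.982], [0.002, -1.0, 0.001]]
contact_force: [-0.5, -0.5, 0.7]
width: 0.094
[ 0.231   0.1821  1.7636 -0.0006  1.1982  1.6107] [0.4542 0.1779 0.1553]
```

View pics/w1.png

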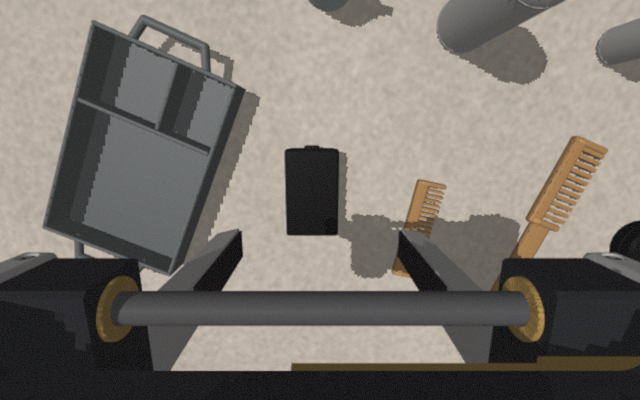

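```bash
python3 - <<'E'
from h import *
d=np.load("w1.npz");c=(d["K"],d["C"])
for n,z,pts in [("soap",.024,[(285,149),(338,149),(338,235),(287,235)]),("tray",.034,[(93,22),(244,88),(172,273),(43,227)])]:
    P=ray(pts,z,c=c)[:,:2]; e=(P[0]+P[1]-P[2]-P[3])/2; w=(P[0]+P[3]-P[1]-P[2])/2
    print(n,P.mean(0),"L",np.linalg.norm(e),"W",np.linalg.norm(w),"ang deg",np.degrees(np.arctan2(e[1],e[0])),np.degrees(np.arctan2(-w[0],w[1])))
E
```

```text
soap [0.4577 0.185 ] L 0.08832478719606857 W 0.052466587925747356 ang deg 11.284065114683026 10.9599082560978
tray [0.4599 0.3547] L 0.20138192613549546 W 0.1362360169756384 ang deg -13.344137431118325 -11.465829658588635
```

```bash
python3 -m inch '{"slide":[[0.3,0.6,-4],[0.3,0.6,-8],[0.3,0.6,-11],[0.3,0.6,-12],[0.3,0.6,-12],[0.3,0.6,-12]],"turn":[[0,0,0],[0,0,0],[0,0,0],[0,0,0],[0,0,0],[0,0,0]],"claw":[0,0,0,0,0,0]}'
```

```text
time: 2.55
tool_pos: [0.459, 0.1827, 0.0375]
tcp_rot: [[-0.983, 0.002, 0.186], [-0.186, 0.0, -0.983], [-0.002, -1.0, 0.0]]
contact_force: [0.0, -0.0, 0.4]
width: 0.094
```

```bash
python3 -m inch '{"slide":[[0,0.15,-2],[0,0.15,-2.9],[0,0.15,-2.9],[0,0.15,-2.9],[0,0.15,-2.9],[0,0.15,-2.9],[0,0.15,-2.9],[0,0.15,-2.9]],"turn":[[0,0,0],[0,0,0],[0,0,0],[0,0,0],[0,0,0],[0,0,0],[0,0,0],[0,0,0]],"claw":[0,0,0,0.6,0.6,0.6,0.6,0.6]}'
python3 -m inch '{"slide":[[0,0,0],[0,0,0],[0,0,2],[0,0,4],[0,0,7],[0,0,10],[0,0,10],[0,0,10]],"turn":[[0,0,0],[0,0,0],[0,0,0],[0,0,0],[0,0,0],[0,0,0],[0,0,0],[0,0,0]],"claw":[1,1,1,1,1,1,1,1]}'
```

```text
time: 3.35
tool_pos: [0.458, 0.1848, 0.0074]
tcp_rot: [[-0.982, 0.0, 0.187], [-0.187, 0.0, -0.982], [-0.0, -1.0, -0.0]]
contact_force: [-1.2, 0.7, 1.2]
width: 0.057
time: 4.15
tool_pos: [0.4577, 0.1846, 0.1071]
tcp_rot: [[-0.982, 0.0, 0.187], [-0.187, -0.0, -0.982], [-0.0, -1.0, 0.0]]
contact_force: [-0.3, 0.1, -1.9]
width: 0.0532
```

```bash
python3 -m inch '{"slide":[[-0.5,3,0],[-1,6,0],[-1.5,9,0],[-2,12,0],[-2.5,15,0],[-3.2,17.7,0],[-3.2,17.7,0],[-3.2,17.7,0]],"turn":[[0,0,-4],[0,0,-8],[0,0,-12],[0,0,-16],[0,0,-20],[0,0,-23.2],[0,0,-23.2],[0,0,-23.2]],"claw":[1,1,1,1,1,1,1,1]}'
python3 -m inch '{"slide":[[0,0,-3],[0,0,-5],[0,0,-5],[0,0,-5]],"turn":[[0,0,0],[0,0,0],[0,0,0],[0,0,0]],"claw":[1,1,1,1]}'
```

```text
time: 4.95
tool_pos: [0.4246, 0.361, 0.1052]
tcp_rot: [[-0.977, -0.003, -0.213], [0.213, -0.003, -0.977], [0.002, -1.0, 0.004]]
contact_force: [-0.5, -0.4, -1.2]
width: 0.0536
time: 5.35
tool_pos: [0.4258, 0.3605, 0.0568]
tcp_rot: [[-0.976, -0.001, -0.216], [0.216, -0.001, -0.976], [0.001, -1.0, 0.002]]
contact_force: [0.3, 0.3, 0.0]
width: 0.0536
```

```bash
python3 -m inch '{"slide":[[0,0.1,-2],[0,0.1,-3.5],[0,0.1,-4],[0,0.1,-4.4],[0,0.1,-4.4]],"turn":[[0,0,0],[0,0,0],[0,0,0],[0,0,0],[0,0,0]],"claw":[1,1,1,1,1]}'
python3 -m inch '{"slide":[[0,0,0],[0,0,0],[0,0,0],[0,0,3],[0,0,7],[0,0,12],[0,0,12],[0,0,12]],"turn":[[0,0,0],[0,0,0],[0,0,0],[0,0,0],[0,0,0],[0,0,0],[0,0,0],[0,0,0]],"claw":[0.25,0.25,0.25,0.25,0.25,0.25,0.25,0.25]}'
```

```text
time: 5.85
tool_pos: [0.4263, 0.3628, 0.0137]
tcp_rot: [[-0.977, 0.001, -0.215], [0.215, 0.0, -0.977], [-0.001, -1.0, -0.001]]
contact_force: [-0.1, -0.4, -0.5]
width: 0.0539
time: 6.65
tool_pos: [0.4266, 0.3632, 0.1348]
tcp_rot: [[-0.977, 0.003, -0.215], [0.215, 0.002, -0.977], [-0.003, -1.0, -0.003]]
contact_force: [-0.6, -0.4, -0.6]
width: 0.07
```

```bash
python3 -m inch '{"slide":[[0.1,-4,0],[0.2,-8,0],[0.3,-12,0],[0.5,-17,0],[0.6,-22,0],[0.8,-27,0],[0.8,-30,0],[0.8,-30,0]],"turn":[[0,0,2],[0,0,4],[0,0,6],[0,0,8],[0,0,12.2],[0,0,12.2],[0,0,12.2],[0,0,12.2]],"claw":[0.2,0.2,0.2,0.2,0.2,0.2,0.2,0.2]}'
python3 -m inch '{"slide":[[-5,0,1],[-5,0,1],[-5,0,1]],"turn":[[0,0,0],[0,0,0],[0,0,0]],"claw":[0.2,0.2,0.2]}'
python3 - <<'E'
from h import *; import cv2
s=ctrl.get_state();print(s["joints"],s["tool_pos"],s["width"])
c=cam("wrist");a=vision.snapshot("wrist");np.savez("w2.npz",K=c[0],C=c[1])
cv2.imwrite("pics/w2.png",a[:,:,::-1])
E
```

```text
time: 7.45
tool_pos: [0.4324, 0.0596, 0.1316]
tcp_rot: [[-1.0, -0.004, -0.008], [0.008, -0.001, -1.0], [0.004, -1.0, 0.001]]
contact_force: [-0.5, 0.3, 0.3]
width: 0.0752
time: 7.75
tool_pos: [0.3825, 0.0635, 0.1425]
tcp_rot: [[-1.0, -0.001, -0.003], [0.003, 0.0, -1.0], [0.001, -1.0, -0.0]]
contact_force: [-0.2, 0.9, -0.4]
width: 0.0752
[-0.0158  0.0414  1.9669  0.0005  1.1345  1.5576] [0.3825 0.0635 0.1425] 0.0751683078831688
```

View pics/w2.png

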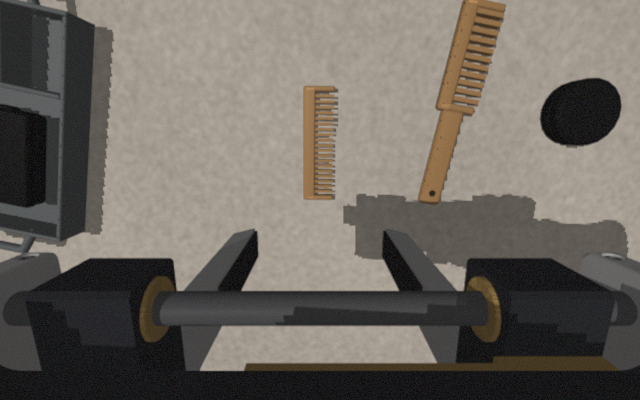

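```bash
python3 - <<'E'
from h import *
d=np.load("w2.npz");c=(d["K"],d["C"])
P=ray([(304,86),(338,87),(335,199),(304,199)],.009,c=c)[:,:2]; e=(P[0]+P[1]-P[2]-P[3])/2; w=(P[0]+P[3]-P[1]-P[2])/2
print(P.mean(0),np.linalg.norm(e),np.linalg.norm(w),np.degrees(np.arctan2(e[1],e[0])),P)
E
```

```text
[0.4356 0.0616] 0.10837029941032199 0.03184420933714284 -0.9349673402450699 [[0.4903 0.0767]
 [0.4893 0.0447]
 [0.3814 0.0466]
 [0.3814 0.0783]]
```

```bash
python3 -m inch '{"slide":[[4,-0.1,-3],[5.3,-0.1,-7],[5.3,-0.1,-10],[5.3,-0.1,-11.5],[5.3,-0.1,-11.5],[5.3,-0.1,-11.5]],"turn":[[0,0,0],[0,0,0],[0,0,0],[0,0,0],[0,0,0],[0,0,0]],"claw":[0.3,0.3,0.3,0.3,0.3,0.3]}'
```

```text
time: 8.4
tool_pos: [0.4376, 0.0621, 0.0279]
tcp_rot: [[-1.0, -0.0, -0.003], [0.003, 0.0, -1.0], [0.0, -1.0, -0.0]]
contact_force: [0.7, 0.4, -0.1]
width: 0.066
```

```bash
python3 -m inch '{"slide":[[-0.2,0,-1],[-0.2,0,-2],[-0.2,0,-2.4],[-0.2,0,-2.4],[-0.2,0,-2.4]],"turn":[[0,0,0],[0,0,0],[0,0,0],[0,0,0],[0,0,0]],"claw":[0.3,0.3,0.3,0.3,0.3]}'
python3 -m inch '{"slide":[[0,0,0],[0,0,0],[0,0,0],[0,0,0],[0,0,0],[0,0,0]],"turn":[[0,0,0],[0,0,0],[0,0,0],[0,0,0],[0,0,0],[0,0,0]],"claw":[0.6,0.9,0.9,0.9,0.9,0.9]}'
```

```text
time: 8.9
tool_pos: [0.435, 0.0617, 0.0042]
tcp_rot: [[-1.0, 0.0, -0.004], [0.004, -0.0, -1.0], [-0.0, -1.0, 0.0]]
contact_force: [0.4, -1.0, 0.5]
width: 0.066
time: 9.5
tool_pos: [0.4349, 0.0618, 0.0042]
tcp_rot: [[-1.0, 0.0, -0.004], [0.004, 0.0, -1.0], [-0.0, -1.0, -0.0]]
contact_force: [-1.2, 0.4, 1.3]
width: 0.0297
```

```bash
python3 -m inch '{"slide":[[0,0,2],[0,0,5],[0,0,9],[0,0,11],[0,0,11]],"turn":[[0,0,0],[0,0,0],[0,0,0],[0,0,0],[0,0,0]],"claw":[0.9,0.9,0.9,0.9,0.9]}'
python3 -m inch '{"slide":[[-0.1,3,0],[-0.2,7,0],[-0.3,11,0],[-0.4,15,0],[-0.6,20,0],[-0.8,24,0],[-0.9,28,0],[-0.9,30.1,0]],"turn":[[0,0,-2],[0,0,-4],[0,0,-6],[0,0,-8],[0,0,-10],[0,0,-12.2],[0,0,-12.2],[0,0,-12.2]],"claw":[0.9,0.9,0.9,0.9,0.9,0.9,0.9,0.9]}'
python3 -m inch '{"slide":[[0,0,0],[0,0,-2],[0,0,-4],[0,0,-4],[0,0,-4]],"turn":[[0,0,0],[0,0,0],[0,0,0],[0,0,0],[0,0,0]],"claw":[0.9,0.9,0.9,0.9,0.9]}'
python3 - <<'E'
from h import *; import cv2
s=ctrl.get_state();print(s["joints"],s["tool_pos"],s["width"])
a=vision.snapshot("top")[:,:,::-1];cv2.imwrite("pics/t2.png",a)
cv2.imwrite("pics/t2c.png",cv2.resize(a[120:300,85:365],(784,504),interpolation=cv2.INTER_CUBIC))
E
```

```text
time: 10.0
tool_pos: [0.4373, 0.0617, 0.1168]
tcp_rot: [[-1.0, 0.007, -0.003], [0.003, -0.0, -1.0], [-0.007, -1.0, 0.0]]
contact_force: [-0.4, 0.3, -0.9]
width: 0.029
time: 10.8
tool_pos: [0.4246, 0.3652, 0.1119]
tcp_rot: [[-0.977, -0.002, -0.213], [0.213, -0.001, -0.977], [0.002, -1.0, 0.001]]
contact_force: [-0.1, -0.9, -0.2]
width: 0.0294
time: 11.3
tool_pos: [0.4253, 0.3614, 0.0734]
tcp_rot: [[-0.976, -0.002, -0.216], [0.216, -0.002, -0.976], [0.002, -1.0, 0.002]]
contact_force: [-0.1, 0.7, -1.2]
width: 0.0292
[ 0.5799  0.3576  1.7371 -0.0005  1.0495  2.3681] [0.4253 0.3614 0.0734] 0.02924808627222214
```

View pics/t2c.png

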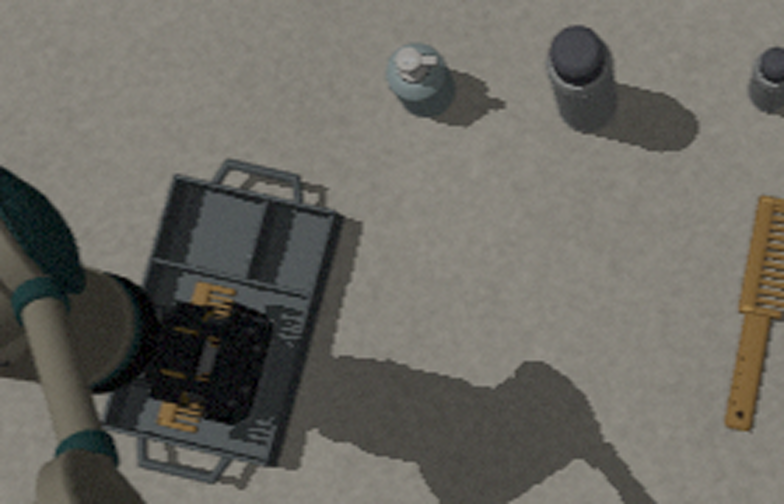

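```bash
python3 -m inch '{"slide":[[0,0.1,-2],[0,0.1,-3],[0,0.1,-3.6],[0,0.1,-4],[0,0.1,-4]],"turn":[[0,0,0],[0,0,0],[0,0,0],[0,0,0],[0,0,0]],"claw":[0.9,0.9,0.9,0.9,0.9]}'
```

```text
time: 11.85
tool_pos: [0.4258, 0.3636, 0.034]
tcp_rot: [[-0.977, -0.0, -0.215], [0.215, -0.0, -0.977], [0.0, -1.0, 0.0]]
contact_force: [-1.0, -0.4, 0.0]
width: 0.0293
```

```bash
python3 -m inch '{"slide":[[0,0,-0.15],[0,0,-0.15],[0,0,-0.15],[0,0,-0.15],[0,0,-0.15],[0,0,3],[0,0,7],[0,0,11]],"turn":[[0,0,0],[0,0,0],[0,0,0],[0,0,0],[0,0,0],[0,0,0],[0,0,0],[0,0,0]],"claw":[0.9,0.9,0.5,0.5,0.5,0.5,0.5,0.5]}'
python3 -m inch '{"slide":[[-4,-9,3],[-7,-12,3],[-7,-12,3],[-7,-12,3],[-7,-12,3]],"turn":[[0,0,0],[0,0,0],[0,0,0],[0,0,0],[0,0,0]],"claw":[0.1,0.1,0.1,0.1,0.1]}'
python3 - <<'E'
from h import *; import cv2
s=ctrl.get_state();print(s["joints"],s["tool_pos"],s["width"])
a=vision.snapshot("top")[:,:,::-1];cv2.imwrite("pics/t3.png",a)
cv2.imwrite("pics/t3c.png",cv2.resize(a[120:300,85:365],(784,504),interpolation=cv2.INTER_CUBIC))
E
```

```text
time: 12.65
tool_pos: [0.4254, 0.3634, 0.1451]
tcp_rot: [[-0.977, -0.001, -0.215], [0.215, -0.001, -0.977], [0.001, -1.0, 0.001]]
contact_force: [1.1, -0.1, -0.5]
width: 0.0469
time: 13.15
tool_pos: [0.3561, 0.2437, 0.1749]
tcp_rot: [[-0.976, 0.002, -0.216], [0.216, 0.001, -0.976], [-0.002, -1.0, -0.002]]
contact_force: [-0.0, -0.1, 0.2]
width: 0.0829
[0.4383 0.078  1.8381 0.0003 1.223  2.2265] [0.3561 0.2437 0.1749] 0.08294404102161501
```

View pics/t3c.png

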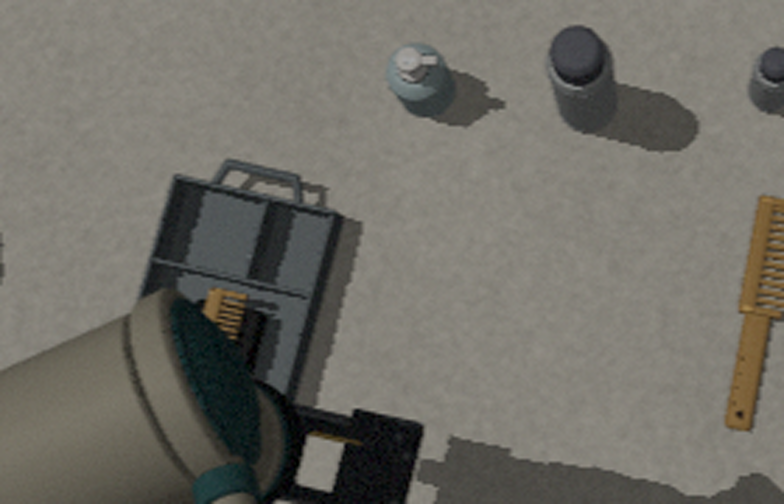

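```bash
python3 -m inch '{"slide":[[3,-0.3,0],[6,-0.6,0],[9,-0.9,0],[12,-1.2,0],[14,-1.4,0],[16,-1.6,0],[17,-1.7,0],[17,-1.7,0]],"turn":[[0,0,8],[0,0,16],[0,0,24],[0,0,32],[0,0,40],[0,0,48],[0,0,56],[0,0,64]],"claw":[0,0,0,0,0,0,0,0]}'
python3 -m inch '{"slide":[[0,0,0],[0,0,0],[0,0,0],[0,0,0],[0,0,0],[0,0,0]],"turn":[[0,0,8],[0,0,16],[0,0,26],[0,0,26],[0,0,26],[0,0,26]],"claw":[0,0,0,0,0,0]}'
python3 - <<'E'
from h import *; import cv2
s=ctrl.get_state();print(s["joints"],s["tool_pos"],s["width"])
c=cam("wrist");a=vision.snapshot("wrist");np.savez("w3.npz",K=c[0],C=c[1])
cv2.imwrite("pics/w3.png",a[:,:,::-1])
E
```

```text
time: 14.0
tool_pos: [0.5289, 0.2278, 0.1727]
tcp_rot: [[-0.617, 0.0, 0.787], [-0.787, 0.0, -0.617], [-0.0, -1.0, 0.0]]
contact_force: [-0.2, 0.3, -0.8]
width: 0.0937
time: 14.6
tool_pos: [0.5262, 0.2272, 0.1737]
tcp_rot: [[-0.216, -0.0, 0.976], [-0.976, -0.0, -0.216], [0.0, -1.0, -0.0]]
contact_force: [0.1, 0.1, -0.2]
width: 0.0941
[0.2862 0.2926 1.5614 0.     1.2878 0.5042] [0.5262 0.2272 0.1737] 0.09414151196202836
```

View pics/w3.png

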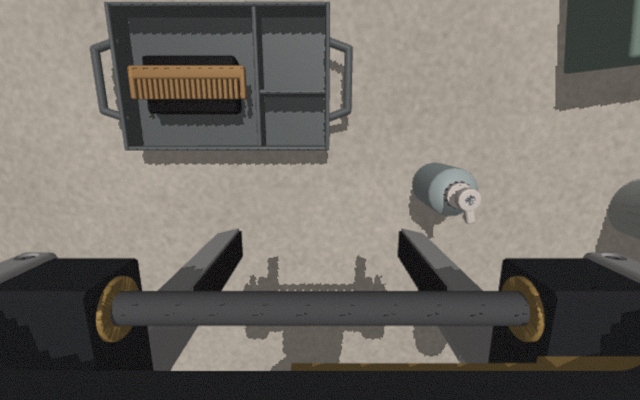

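```bash
python3 - <<'E'
from h import *
d=np.load("w3.npz");c=(d["K"],d["C"])
print(ray([(469,200),(462,197)],.09,c=c), ray([(457,195)],.07,c=c))
from scipy.optimize import least_squares
t=np.linspace(0,6.28,60)
def cyl(p,r,h): return np.concatenate([np.c_[p[0]+r*np.cos(t),p[1]+r*np.sin(t),0*t+z] for z in np.linspace(0,h,3)])
g=lambda p:(lambda q:[q[:,0].min()-412,q[:,1].max()-214,q[:,1].min()-163])(proj(cyl(p,.024,.057),c=c))
s=least_squares(g,[.65,.2]);print(s.x,s.fun)
P=ray([(107,3),(328,3),(329,150),(125,149)],.034,c=c);print(P)
# model rim corners + divider
a=np.radians(-12.4);R=np.array([[np.cos(a),-np.sin(a)],[np.sin(a),np.cos(a)]])
m=np.array([[-.103,.067],[.103,.067],[.103,-.067],[-.103,-.067],[.033,-.011]])@R.T+[.459,.3545]
print(proj(np.c_[m,np.full(5,.034)],c=c))
E
```

```text
[[0.6534 0.2063 0.09  ]
 [0.6479 0.2102 0.09  ]] [[0.6517 0.207  0.07  ]]
[0.6544 0.2073] [-0.      1.6944 -1.8651]
[[0.3764 0.4431 0.034 ]
 [0.5726 0.3995 0.034 ]
 [0.5458 0.2704 0.034 ]
 [0.346  0.3157 0.034 ]]
[[103.7112   5.1514]
 [329.8561   4.7038]
 [329.1207 153.5253]
 [124.6746 153.8804]
 [257.0195  95.0839]]
```

```bash
python3 -m inch '{"slide":[[4,-0.7,0],[8,-1.3,0],[12,-2,0],[12.7,-2,0],[12.7,-2,0],[12.7,-2,-3],[12.7,-2,-6],[12.7,-2,-6]],"turn":[[0,0,0],[0,0,0],[0,0,0],[0,0,0],[0,0,0],[0,0,0],[0,0,0],[0,0,0]],"claw":[0,0,0,0,0,0,0,0]}'
python3 - <<'E'
from h import *; import cv2
s=ctrl.get_state();print(s["joints"],s["tool_pos"],s["width"])
cv2.imwrite("pics/w4.png",vision.snapshot("wrist")[:,:,::-1])
E
```

```text
time: 15.45
tool_pos: [0.6478, 0.2065, 0.1102]
tcp_rot: [[-0.214, -0.01, 0.977], [-0.977, -0.002, -0.214], [0.004, -1.0, -0.009]]
contact_force: [-0.2, -0.5, 0.3]
width: 0.0937
[0.2062 0.4961 1.3955 0.0003 1.2601 0.4222] [0.6478 0.2065 0.1102] 0.09367934128370327
```

View pics/w4.png

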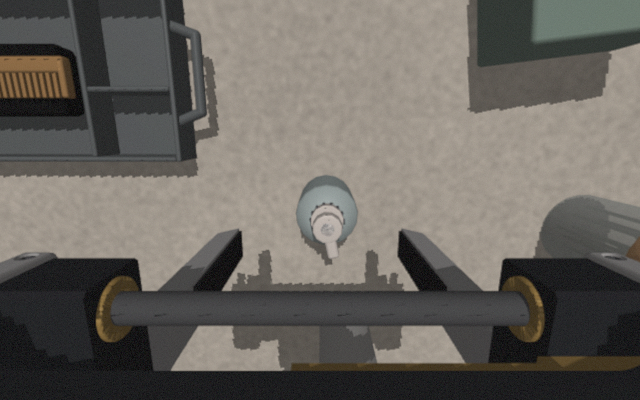

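```bash
python3 -m inch '{"slide":[[0.1,0,-2],[0.1,0,-4],[0.1,0,-6],[0.1,0,-7.7],[0.1,0,-7.7],[0.1,0,-7.7]],"turn":[[0,0,0],[0,0,0],[0,0,0],[0,0,0],[0,0,0],[0,0,0]],"claw":[0,0,0,0,0,0]}'
```

```text
time: 16.1
tool_pos: [0.6545, 0.2072, 0.0391]
tcp_rot: [[-0.215, 0.002, 0.977], [-0.977, 0.0, -0.215], [-0.001, -1.0, 0.002]]
contact_force: [-0.5, -0.5, 0.4]
width: 0.0937
```

```bash
python3 -m inch '{"slide":[[0,0,-0.3],[0,0,-0.3],[0,0,-0.3],[0,0,-0.3],[0,0,-0.3],[0,0,-0.3],[0,0,-0.3],[0,0,-0.3]],"turn":[[0,0,0],[0,0,0],[0,0,0],[0,0,0],[0,0,0],[0,0,0],[0,0,0],[0,0,0]],"claw":[0.3,0.6,0.7,0.7,0.7,0.7,0.7,0.7]}'
python3 -m inch '{"slide":[[0,0,0],[0,0,1],[0,0,3],[0,0,5],[0,0,7],[0,0,7],[0,0,7]],"turn":[[0,0,0],[0,0,0],[0,0,0],[0,0,0],[0,0,0],[0,0,0],[0,0,0]],"claw":[0.7,0.7,0.7,0.7,0.7,0.7,0.7]}'
```

```text
time: 16.9
tool_pos: [0.6535, 0.2068, 0.0342]
tcp_rot: [[-0.215, -0.001, 0.977], [-0.977, 0.0, -0.215], [0.0, -1.0, -0.001]]
contact_force: [-0.8, 0.1, 0.9]
width: 0.0473
time: 17.6
tool_pos: [0.6541, 0.2066, 0.1044]
tcp_rot: [[-0.215, 0.001, 0.977], [-0.977, 0.0, -0.215], [-0.0, -1.0, 0.001]]
contact_force: [0.1, -0.5, -1.7]
width: 0.0472
```

```bash
python3 -m inch '{"slide":[[-1.5,2,0],[-3.5,4.5,0],[-5.5,7,0],[-7.5,9.5,0],[-9.5,12,0],[-11.3,14.5,0],[-12.4,16.1,0],[-12.4,16.1,0]],"turn":[[0,0,0],[0,0,0],[0,0,0],[0,0,0],[0,0,0],[0,0,0],[0,0,0],[0,0,0]],"claw":[0.7,0.7,0.7,0.7,0.7,0.7,0.7,0.7]}'
python3 -m inch '{"slide":[[0,0,0],[0,0,-1],[0,0,-2],[0,0,-2],[0,0,-2]],"turn":[[0,0,0],[0,0,0],[0,0,0],[0,0,0],[0,0,0]],"claw":[0.7,0.7,0.7,0.7,0.7]}'
python3 - <<'E'
from h import *; import cv2
s=ctrl.get_state();print(s["joints"],s["tool_pos"],s["width"])
cv2.imwrite("pics/w5.png",vision.snapshot("wrist")[:,:,::-1])
E
```

```text
time: 18.4
tool_pos: [0.5272, 0.3693, 0.1026]
tcp_rot: [[-0.212, -0.003, 0.977], [-0.977, -0.001, -0.212], [0.001, -1.0, -0.003]]
contact_force: [0.9, -1.4, -1.6]
width: 0.0471
time: 18.9
tool_pos: [0.5298, 0.3669, 0.0833]
tcp_rot: [[-0.216, -0.001, 0.976], [-0.976, -0.001, -0.216], [0.001, -1.0, -0.001]]
contact_force: [-0.3, -0.1, -1.4]
width: 0.047
[ 0.4978  0.4631  1.527  -0.0001  1.1531  0.7153] [0.5298 0.3669 0.0833] 0.04702863662278077
```

View pics/w5.png

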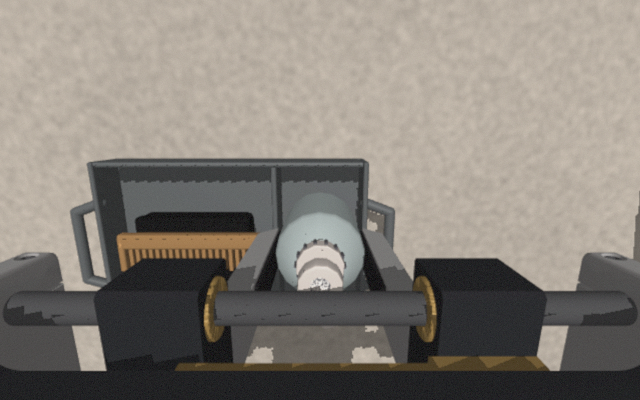

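```bash
python3 - <<'E'
from h import *
c=cam("wrist")
P=ray([(90,161),(367,160),(276,166)],.034,c=c)[:,:2];print(P, np.degrees(np.arctan2(*(P[1]-P[0])[::-1])))
a=np.radians(-12.4);R=np.array([[np.cos(a),-np.sin(a)],[np.sin(a),np.cos(a)]])
for p,q in zip(P,[(-.103,.067),(.103,.067),(.033,.063)]): print(p-R@q)
t=P.mean(0)-R@np.array([(-.103,.067),(.103,.067),(.033,.063)]).mean(0); print(t+R@[.067,.027],t+R@[.067,-.038],ctrl.get_state()["tool_pos"])
E
```

```text
[[0.3768 0.4455]
 [0.5738 0.4028]
 [0.5081 0.4128]] -12.24935754899101
[0.463 0.358]
[0.4588 0.3595]
[0.4623 0.3584]
[0.5326 0.3706] [0.5186 0.3071] [0.5302 0.3672 0.0838]
```

```bash
python3 -m inch '{"slide":[[0.15,0.2,-1],[0.15,0.2,-2],[0.15,0.2,-3],[0.15,0.2,-4],[0.15,0.2,-4.3],[0.15,0.2,-4.3]],"turn":[[0,0,0],[0,0,0],[0,0,0],[0,0,0],[0,0,0],[0,0,0]],"claw":[0.7,0.7,0.7,0.7,0.7,0.7]}'
```

```text
time: 19.55
tool_pos: [0.5308, 0.3694, 0.0402]
tcp_rot: [[-0.215, -0.001, 0.977], [-0.977, -0.001, -0.215], [0.001, -1.0, -0.001]]
contact_force: [-0.3, 0.1, -1.2]
width: 0.047
```

```bash
python3 -m inch '{"slide":[[0,0,-0.1],[0,0,-0.2],[0,0,-0.2],[0,0,-0.2]],"turn":[[0,0,0],[0,0,0],[0,0,0],[0,0,0]],"claw":[0.7,0.7,0.7,0.7]}'
python3 -m inch '{"slide":[[0,0,0],[0,0,0],[0,0,0],[0,0,3],[0,0,7],[0,0,11],[0,0,16],[0,0,16]],"turn":[[0,0,0],[0,0,0],[0,0,0],[0,0,0],[0,0,0],[0,0,0],[0,0,0],[0,0,0]],"claw":[0.25,0.25,0.25,0.25,0.25,0.25,0.25,0.25]}'
```

```text
time: 19.95
tool_pos: [0.5315, 0.3698, 0.0395]
tcp_rot: [[-0.215, 0.001, 0.977], [-0.977, 0.0, -0.215], [-0.0, -1.0, 0.001]]
contact_force: [-0.0, -0.8, -1.1]
width: 0.0471
time: 20.75
tool_pos: [0.5352, 0.372, 0.2075]
tcp_rot: [[-0.215, 0.014, 0.977], [-0.977, 0.007, -0.215], [-0.01, -1.0, 0.012]]
contact_force: [0.3, 0.3, 1.3]
width: 0.0705
```

```bash
python3 -m inch '{"slide":[[1,-5,0],[2,-10,0],[3,-15,0],[4,-20,0],[5,-25,0],[6,-30,0],[6,-34.5,0],[6,-38,0]],"turn":[[0,0,0],[0,0,0],[0,0,0],[0,0,0],[0,0,0],[0,0,0],[0,0,0],[0,0,0]],"claw":[0.1,0.1,0.1,0.1,0.1,0.1,0.1,0.1]}'
python3 -m inch '{"slide":[[0,-6,0],[0,-9,0],[0,-9,0],[0,-9,0],[0,-9,0]],"turn":[[0,0,0],[0,0,0],[0,0,0],[0,0,0],[0,0,0]],"claw":[0.1,0.1,0.1,0.1,0.1]}'
python3 - <<'E'
from h import *; import cv2
s=ctrl.get_state();print(s["joints"],s["tool_pos"],s["width"])
c=cam("wrist");a=vision.snapshot("wrist");np.savez("w6.npz",K=c[0],C=c[1])
cv2.imwrite("pics/w6.png",a[:,:,::-1])
E
```

```text
time: 21.55
tool_pos: [0.5912, -0.0135, 0.1986]
tcp_rot: [[-0.216, -0.0, 0.976], [-0.976, -0.001, -0.216], [0.001, -1.0, -0.0]]
contact_force: [0.3, 0.1, 0.0]
width: 0.0845
time: 22.05
tool_pos: [0.5911, -0.0992, 0.1989]
tcp_rot: [[-0.214, -0.0, 0.977], [-0.977, 0.001, -0.214], [-0.001, -1.0, -0.001]]
contact_force: [0.8, -1.0, 0.4]
width: 0.0846
[-0.2828  0.3165  1.4622  0.0008  1.3636 -0.0671] [ 0.5911 -0.0992  0.1989] 0.08457330501856174
```

View pics/w6.png

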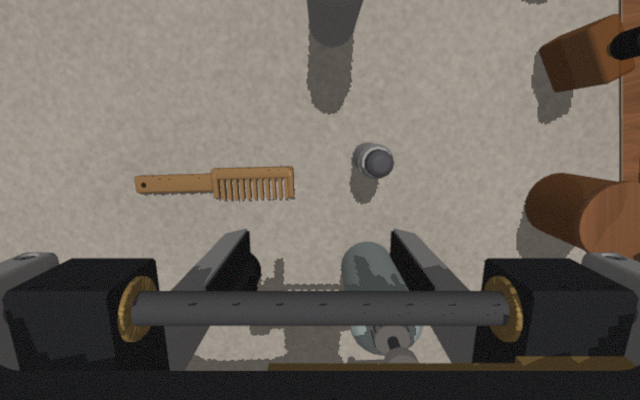

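```bash
python3 - <<'E'
from h import *
from scipy.optimize import least_squares
d=np.load("w6.npz");c=(d["K"],d["C"])
print(ray([(379,163)],.095,c=c))
t=np.linspace(0,6.28,60)
def cyl(p,r,h): return np.concatenate([np.c_[p[0]+r*np.cos(t),p[1]+r*np.sin(t),0*t+z] for z in np.linspace(0,h,3)])
g=lambda p:(lambda q:[q[:,0].min()-355,q[:,1].max()-181,q[:,1].min()-143])(proj(cyl(p,.017,.068),c=c))
s=least_squares(g,[.65,-.07]);print(s.x,s.fun)
for q in [(342,260)]: print("bigpump left base",ray([q],0,c=c))
E
```

```text
[[ 0.6516 -0.0746  0.095 ]]
[ 0.6566 -0.0788] [ 0.     -0.4734  0.5474]
bigpump left base [[ 0.5988 -0.1999  0.    ]]
```

```bash
python3 -m inch '{"slide":[[3,2.4,0],[6.2,2.4,0],[6.2,2.4,0],[6.2,2.4,-3],[6.2,2.4,-6],[6.2,2.4,-8],[6.2,2.4,-8],[6.2,2.4,-8]],"turn":[[0,0,0],[0,0,0],[0,0,0],[0,0,0],[0,0,0],[0,0,0],[0,0,0],[0,0,0]],"claw":[0,0,0,0,0,0,0,0]}'
python3 - <<'E'
from h import *; import cv2
s=ctrl.get_state();print(s["joints"],s["tool_pos"],s["width"])
c=cam("wrist");cv2.imwrite("pics/w7.png",vision.snapshot("wrist")[:,:,::-1]);np.savez("w7.npz",K=c[0],C=c[1])
E
```

```text
time: 22.9
tool_pos: [0.6531, -0.0755, 0.1196]
tcp_rot: [[-0.214, -0.0, 0.977], [-0.977, 0.0, -0.214], [-0.0, -1.0, -0.0]]
contact_force: [0.7, -0.4, 1.0]
width: 0.094
[-0.2208  0.4518  1.4485  0.      1.2415 -0.0055] [ 0.6531 -0.0755  0.1196] 0.09404989320681796
```

View pics/w7.png

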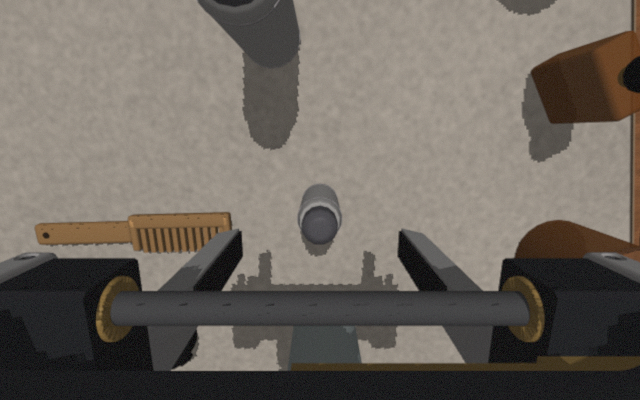

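```bash
python3 -m inch '{"slide":[[0,0,-3],[0,0,-5],[0,0,-7],[0,0,-8],[0,0,-8],[0,0,-8]],"turn":[[0,0,0],[0,0,0],[0,0,0],[0,0,0],[0,0,0],[0,0,0]],"claw":[0,0,0,0,0,0]}'
python3 -m inch '{"slide":[[0,0,0],[0,0,0],[0,0,0],[0,0,0],[0,0,0],[0,0,0],[0,0,0],[0,0,0]],"turn":[[0,0,0],[0,0,0],[0,0,0],[0,0,0],[0,0,0],[0,0,0],[0,0,0],[0,0,0]],"claw":[0.3,0.6,0.8,0.8,0.8,0.8,0.8,0.8]}'
```

```text
time: 23.55
tool_pos: [0.6544, -0.0765, 0.0406]
tcp_rot: [[-0.215, 0.002, 0.977], [-0.977, -0.001, -0.215], [0.0, -1.0, 0.002]]
contact_force: [0.4, -0.2, 0.5]
width: 0.0942
time: 24.35
tool_pos: [0.6533, -0.0763, 0.0391]
tcp_rot: [[-0.215, -0.0, 0.977], [-0.977, 0.0, -0.215], [0.0, -1.0, -0.0]]
contact_force: [0.4, 0.2, -0.6]
width: 0.0337
```

```bash
python3 -m inch '{"slide":[[0,0,1],[0,0,3],[0,0,6],[0,0,9],[-2,0,9],[-5,0,9],[-9,0,9],[-12,0,9]],"turn":[[0,0,0],[0,0,0],[0,0,0],[0,0,0],[0,0,0],[0,0,0],[0,0,0],[0,0,0]],"claw":[0.8,0.8,0.8,0.8,0.8,0.8,0.8,0.8]}'
python3 -m inch '{"slide":[[-1,3,0],[-1,7,0],[-1,11,0],[-1,15,0],[-1,19,0],[-1,23,0],[-1,27,0],[-1,30,0]],"turn":[[0,0,0],[0,0,0],[0,0,0],[0,0,0],[0,0,0],[0,0,0],[0,0,0],[0,0,0]],"claw":[0.8,0.8,0.8,0.8,0.8,0.8,0.8,0.8]}'
python3 -m inch '{"slide":[[0,0,0],[0,0,0],[0,0,0]],"turn":[[0,0,0],[0,0,0],[0,0,0]],"claw":[0.8,0.8,0.8]}'
```

```text
time: 25.15
tool_pos: [0.531, -0.076, 0.1296]
tcp_rot: [[-0.215, -0.001, 0.977], [-0.977, 0.0, -0.215], [0.0, -1.0, -0.001]]
contact_force: [1.0, 0.3, -0.9]
width: 0.0338
time: 25.95
tool_pos: [0.5232, 0.2262, 0.1299]
tcp_rot: [[-0.214, 0.001, 0.977], [-0.977, 0.001, -0.214], [-0.001, -1.0, 0.001]]
contact_force: [1.0, -0.8, -0.8]
width: 0.0331
time: 26.25
tool_pos: [0.5233, 0.2228, 0.1294]
tcp_rot: [[-0.215, 0.0, 0.977], [-0.977, -0.001, -0.215], [0.001, -1.0, 0.0]]
contact_force: [-0.5, -0.3, -0.9]
width: 0.0333
```

```bash
python3 -m inch '{"slide":[[-0.2,3,0],[-0.4,6,0],[-0.5,8.3,0],[-0.5,8.3,-2],[-0.5,8.3,-4],[-0.5,8.3,-4],[-0.5,8.3,-4]],"turn":[[0,0,0],[0,0,0],[0,0,0],[0,0,0],[0,0,0],[0,0,0],[0,0,0]],"claw":[0.8,0.8,0.8,0.8,0.8,0.8,0.8]}'
python3 - <<'E'
from h import *; import cv2
s=ctrl.get_state();print(s["joints"],s["tool_pos"],s["width"])
c=cam("wrist");cv2.imwrite("pics/w8.png",vision.snapshot("wrist")[:,:,::-1]);np.savez("w8.npz",K=c[0],C=c[1])
E
```

```text
time: 26.95
tool_pos: [0.5186, 0.3056, 0.0893]
tcp_rot: [[-0.216, -0.0, 0.976], [-0.976, -0.0, -0.216], [0.001, -1.0, -0.0]]
contact_force: [-0.1, 0.6, -1.0]
width: 0.0335
[ 0.417   0.3997  1.6202 -0.0003  1.1223  0.6352] [0.5186 0.3056 0.0893] 0.03345082701217519
```

View pics/w8.png

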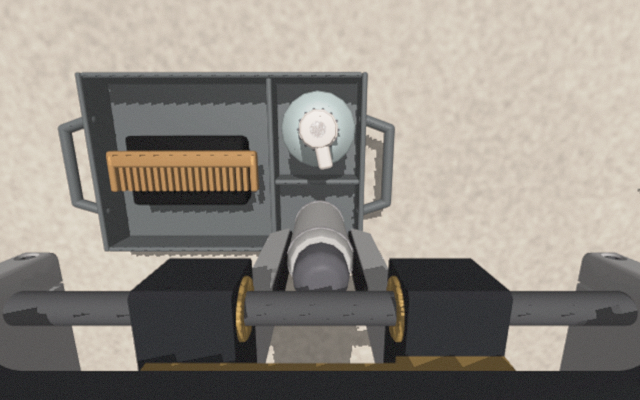

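```bash
python3 - <<'E'
from h import *
d=np.load("w8.npz");c=(d["K"],d["C"])
pts=[(273,181),(361,181),(107,249),(78,75),(365,75)];Q=np.array([(.033,-.011),(.101,-.011),(-.101,-.066),(-.102,.066),(.102,.066)])
P=ray(pts,.034,c=c)[:,:2]
a=np.radians(-12.4);R=np.array([[np.cos(a),-np.sin(a)],[np.sin(a),np.cos(a)]])
t=(P-Q@R.T);print(t);t=t.mean(0);print(t,t+R@[.067,-.038])
E
```

```text
[[0.4608 0.3581]
 [0.4593 0.3583]
 [0.4609 0.3588]
 [0.4612 0.3563]
 [0.4586 0.3565]]
[0.4601 0.3576] [0.5174 0.3061]
```

```bash
python3 -m inch '{"slide":[[-0.1,0,-1],[-0.1,0,-2],[-0.1,0,-3],[-0.1,0,-4],[-0.1,0,-4.5],[-0.1,0,-4.5],[-0.1,0,-4.65],[-0.1,0,-4.65]],"turn":[[0,0,0],[0,0,0],[0,0,0],[0,0,0],[0,0,0],[0,0,0],[0,0,0],[0,0,0]],"claw":[0.8,0.8,0.8,0.8,0.8,0.8,0.8,0.8]}'
```

```text
time: 27.8
tool_pos: [0.5175, 0.3069, 0.0429]
tcp_rot: [[-0.215, 0.0, 0.977], [-0.977, 0.0, -0.215], [-0.0, -1.0, 0.0]]
contact_force: [-0.9, 0.3, 0.9]
width: 0.0333
```

Seated at the floor height; release, rise, and step back so the cameras see the tray.

```bash
python3 -m inch '{"slide":[[0,0,0],[0,0,0],[0,0,0],[0,0,2],[0,0,6],[0,0,10],[0,0,15],[0,0,15]],"turn":[[0,0,0],[0,0,0],[0,0,0],[0,0,0],[0,0,0],[0,0,0],[0,0,0],[0,0,0]],"claw":[0.45,0.45,0.45,0.45,0.45,0.45,0.45,0.45]}'
python3 -m inch '{"slide":[[-4,-4,1],[-8,-8,1],[-12,-13,1],[-14,-18,1],[-16,-23,1],[-18,-28,1],[-18,-33,1],[-18,-38,1]],"turn":[[0,0,0],[0,0,0],[0,0,0],[0,0,0],[0,0,0],[0,0,0],[0,0,0],[0,0,0]],"claw":[0.3,0.3,0.3,0.3,0.3,0.3,0.3,0.3]}'
python3 - <<'E'
from h import *; import cv2
s=ctrl.get_state();print(s["tool_pos"],s["contact_force"])
a=vision.snapshot("top")[:,:,::-1];b=vision.snapshot("side")[:,:,::-1]
z=lambda i,w,h:cv2.resize(i,(w,h),interpolation=cv2.INTER_CUBIC)
cv2.imwrite("pics/end.png",np.vstack([z(a[110:290,100:440],567,300),z(b[80:260,200:540],567,300)]))
E
```

```text
time: 28.6
tool_pos: [0.5215, 0.3087, 0.2003]
tcp_rot: [[-0.215, 0.014, 0.977], [-0.977, 0.006, -0.215], [-0.009, -1.0, 0.012]]
contact_force: [0.4, 0.5, 0.2]
width: 0.0515
time: 29.4
tool_pos: [0.3384, -0.0381, 0.2025]
tcp_rot: [[-0.214, 0.001, 0.977], [-0.977, -0.0, -0.214], [-0.0, -1.0, 0.001]]
contact_force: [0.8, -0.3, 0.0]
width: 0.0659
[ 0.3384 -0.0381  0.2025] [ 0.7972 -0.3257  0.0412]
```

View pics/end.png

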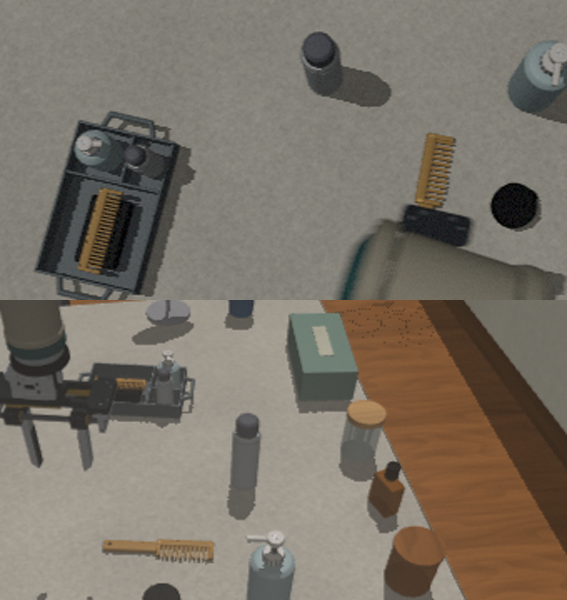

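```bash
python3 -m inch '{"slide":[[0,0,0],[0,0,0],[0,0,0],[0,0,0]],"turn":[[0,0,0],[0,0,0],[0,0,0],[0,0,0]],"claw":[0.3,0.3,0.3,0.3]}' && python3 -c "
from rig import ticket; print(ticket.hand_in())"
```

```text
time: 29.9
tool_pos: [0.3401, -0.0355, 0.2025]
tcp_rot: [[-0.211, -0.0, 0.977], [-0.977, 0.0, -0.211], [-0.0, -1.0, -0.0]]
contact_force: [-0.3, -0.6, 0.3]
width: 0.0654
the job is handed in; nothing more can be done
None
```

The tray is packed and the job was handed in at about 30 s. In the order asked, I laid the soap case flat in the big compartment, put the short comb flat on top of it, stood the small pump in the wide pocket, and stood the small can in the narrow pocket.

- **Final check:** the last top and side pictures show all four items in place, with both bottles upright. The tall can, big pump, round case and long comb look unmoved. The gripper was clear of everything, and every force reading during the moves was only a few newtons.
- **Not checked:** the bowl was outside the last picture I viewed, but the arm never worked near it.
- **Disagreements:** the tray position differed by 2–4 mm between cameras, so I re-centred from the wrist camera before each pocket. The small pump may have dropped 1–2 mm on release, and it was still upright in the later pictures.

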